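# Gauge the bore of an engine barrel

### The arm

A 6-joint arm with a two-finger parallel gripper is mounted at the origin on the work surface. World frame = base frame: x ahead of the robot, y to its left, z up, the work surface at z = 0. Lengths are in m, angles in rad, forces in N, time in s.
With the tool pointing down it reaches from about 0.225 to 0.875 m from the base axis. Payload 3.4 kg.
Tool frame: the origin (TCP) lies between the finger pads; the fingertips stand 14 mm ahead of it and the grasp point (between the pads) lies 5 mm behind it; z points along the fingers, y is the direction in which the jaws open and shut (so a half turn about z gives the same grasp; the last joint's range is limited). The gripper opens to 85 mm and grips with 20 to 120 N. Pads are 22 mm wide; open, the fingers measure 114 mm over their backs; the gripper's body (76 mm by 85 mm) begins 54 mm behind the grasp point. The pads swing forward as they close: fully open they stand 13 mm farther back than shut.
Start: joints at [1.012, 0.276, 1.505, -0, 1.361, -0.121], TCP at [0.244, 0.521, 0.245] pointing down, gripper open.
Joint ranges: [-2.89, 2.89], [-0.75, 2.08], [0.22, 2.7], [-1.18, 4.32], [0.11, 2.71], [-2.7, 2.7]. Speed limits (rad/s): [2.57, 2.57, 3.14, 3.14, 3.14, 3.14].

### API

Orientations are given as a unit quaternion [w, x, y, z].
In Python, from rig import manip, get_image, job gives the robot as it stands. The module is installed in compiled form; this text tells all that it offers.
- The arm moves only by the tool step_arm, never from a script. Its argument "moves" is one flat list of numbers, 5 for each row, row after row: the shift along the tool's x, y, z as a fraction of full scale, then the turn about the tool's z as a fraction of full scale, then the gripper's target within -1 to 1 (shut at 1, half-way at 0, fully open at -1). In form: [dx, dy, dz, twist, hand, dx, dy, dz, twist, hand, ...]. A call has 1 to 5 rows; each row is the pose to reach, as a shift and turn from the pose commanded when the call began, along the tool's axes at that moment, turning the shorter way round; what a row does not reach only later rows make up. Full scale, the value 1, is 500 mm for a shift and pi rad for a turn. A row lasts 1/10 s, in which the tool goes at most 50 mm and 8.59 degrees, less where a joint would pass 70% of its speed; a pose out of reach is approached as far as the arm can. A call with a number of a shift or a turn outside -1 to 1 is refused whole. A call with a gripper value outside its range is refused whole. The fingers move at their own pace and stop on an object; "force" is the grip in N (left out, the last holds). Time passes only in rows, so rows that repeat a pose let the fingers close. It gives the time, the measured TCP pose, the force and the opening at its end, in the units of the state.
- manip.get_state(): the state, without advancing time (a new reading comes with each control period).
- get_image(name): name is "scene" or "top" or "wrist"; returns a dict with "frame" (384x512x3 uint8, blue, green, red), "fx", "fy", "cx", "cy" (pixels), "rvec" (rotation vector, rad) and "tvec" (3), from world to camera coordinates, as OpenCV has them; the wrist camera has in their place "T_tool_cam" (4x4, takes a point from camera to tool coordinates, whose origin is the TCP and whose axes are the flange's). Camera axes: x right, y down, z forward; pixel columns grow to the right and rows downward; lengths in m; the calibration is good to about 2 mm. The wrist camera is an equidistant fisheye: a pixel r from the principal point sees the ray r / f radians off the axis. A picture is of the moment at which its call begins: read the wrist's pose just before it. There is no depth.
- job.sign_off(): hands the job in, once; it reports no verdict.
The state is a dict: "clock": time; "qpos": joint angles; "qd": joint speeds; "effort": joint torques, N m; "position": TCP position; "ee_rot": TCP orientation; "contact_force": force on the tool from outside, world axes, zero at the start; "moment": the same for the moment, N m; "width": finger opening in m.
Only numpy, scipy, OpenCV 4.12 (cv2) and the standard library are available. Lean on these libraries where they do the work, as an engineer would, in place of code of your own. Each camera call takes 0.05 s, during which the arm holds its last target. There are 200 camera calls.

### The job

Take the telescoping bore gauge out of its blue holder and seat it in the finned engine barrel, flange flat on the rim; pressing it down gently by its black knob (15 to 20 N, never over 40 N), turn the knob counter-clockwise so the brass plungers spring out to the bore, then turn it back clockwise as far as it goes to lock them at that width. Draw the locked gauge straight out, without forcing it sideways, and stand it back in its holder, let go of it, and leave everything else where it lies.

Things in the scene. Friction and masses are not known exactly. Their poses are not given: they have to be found in the camera images.
- knob_grip (a point): Centre of the gauge's black ribbed round knob (32 mm wide, 30 mm high, from 15 mm below to 15 mm above this point), on top of the gauge; a white stripe marks its turn. z is the gauge's axis, up; its yaw turns with the knob. It lies 55 mm above gauge_seat, with a 22 mm thick neck between knob and flange. Grasp it from above, any yaw; it carries the whole gauge (0.3 to 0.5 kg).
- gauge_seat (a point): Centre of the underside of the gauge's aluminium flange (84 mm wide, 6 mm thick), z up its axis. Below: a 20 mm stem, two brass plungers 34 mm down that slide along the gauge's x, and lowest a dark guide disc, 57.2 mm wide with a 4 mm chamfer, that ends 56 mm below the flange. On the flange a red mark (at +x) shows where the knob's stripe points when locked, a green one when free.
- barrel_mouth (a point): Centre of the upper rim of the finned barrel, a fixed engine cylinder on a red foot plate 130 mm square (fins 108 mm square up to 76 mm; round steel sleeve 86 mm wide, rim 90 mm above the table). Its bore is 60 mm wide, upright, right through. The gauge is seated when gauge_seat meets this point, with 1.4 mm of radial play.
- holder_mouth (a point): Centre of the upper rim of the gauge's blue holder, a fixed upright tube on a 110 mm square foot plate: outer diameter 90 mm, hole 68 mm, rim 75 mm above the table. The gauge starts here, flange on the rim, and goes back here.
- knob (a joint): Turn of the knob against the gauge, rad: 0 = locked (stop), grows counter-clockwise seen from above, to 1.3 = free (stop). The plungers are held below about 0.4 and free above about 1.05. The knob is stiff (0.15 to 0.3 N m) and stays where it is left: unless the seated gauge is pressed down with some 12 N or more, the whole gauge turns with the knob instead.
- plunger_a (a joint): How far one plunger is out, m: 0 = in, 0.010 = fully out; the two add up to about 0.008 when both touch the bore. When free it is sprung outward with about 1 N; locked, it gives way only to side forces of some 5 N.
- plunger_b (a joint): The same for the opposite plunger.
- a_tip (a point): Outer end of the one brass plunger (on the gauge's +x side).
- b_tip (a point): Outer end of the other brass plunger. The distance between the two tips is the gauge's reading: 52 mm when in, 60 mm when it fits the bore, 72 mm when fully out.
- gauge: The whole gauge; same point and axes as gauge_seat.
- barrel: The finned barrel; its origin is the centre of its foot on the table.
- holder: The blue holder; its origin is the centre of its foot on the table.
- piston: Loose aluminium piston, 58 mm wide and 54 mm high (bystander).
- socket: Loose steel socket, 28 mm wide and 34 mm high (bystander).
- driver: Loose screwdriver (bystander).
- spanner: Loose spanner (bystander).
- bearing: Loose bearing ring, 60 mm wide and 16 mm high (bystander).
- spray: Loose green can, 54 mm wide and 150 mm high (bystander).
- wristpin: Loose steel pin, 16 mm thick (bystander).

How it is judged:
By the outcome, as a careful person would: the job done as asked, in the order asked, and still so for the second after the job is handed in, with the robot touching nothing.
It also fails if it takes over 70 s, if anything falls off the work surface, if the arm or the gripper's body presses on something with over 40 N, if the wrist force passes 120 N, or if a joint passes its speed limit or range.

## Working session

There is one attempt and no reset: what is moved stays moved. The work goes in short steps, Python scripts to look and compute and a tool call to move; the robot and the scene stay as the last step left them, time stands still between calls to the robot, and variables do not carry over. Pictures are saved under pics/ and viewed, about 8 in all and at most 12, crops included, and the job is handed in when it is done.

Besides the shell and the picture viewer there is one more tool, called after ">>>" as a command line: name --argument value ..., lists and objects as JSON in quotes. step_arm: Moves the arm, as the interface text tells. Its arguments: {"type":"object","properties":{"moves":{"type":"array","items":{"type":"number","minimum":-1,"maximum":1}},"force":{"type":"number"}},"required":["moves"]}

```bash
mkdir -p pics; cat > h.py <<'E'
import numpy as np, cv2
from rig import manip, get_image, job
from scipy.spatial.transform import Rotation as R
def ray(im,u,v):
    Rm=cv2.Rodrigues(np.array(im["rvec"],float))[0]; t=np.array(im["tvec"],float).ravel()
    d=Rm.T@np.array([(u-im["cx"])/im["fx"],(v-im["cy"])/im["fy"],1.]); return -Rm.T@t,d
def onz(im,u,v,z):
    o,d=ray(im,u,v); return o+d*(z-o[2])/d[2]
def proj(im,P):
    return cv2.projectPoints(np.array(P,float).reshape(-1,3),np.array(im["rvec"],float),np.array(im["tvec"],float),np.array([[im["fx"],0,im["cx"]],[0,im["fy"],im["cy"]],[0,0,1.]]),None)[0].reshape(-1,2)
def tool(s):
    T=np.eye(4); q=s["ee_rot"]; T[:3,:3]=R.from_quat([q[1],q[2],q[3],q[0]]).as_matrix(); T[:3,3]=s["position"]; return T
def wonz(s,im,u,v,z):
    T=tool(s)@np.array(im["T_tool_cam"]); x,y=(u-im["cx"])/im["fx"],(v-im["cy"])/im["fy"]
    th=np.hypot(x,y); k=np.sinc(th/np.pi); c=np.array([x*k,y*k,np.cos(th)])
    d=T[:3,:3]@c; return T[:3,3]+d*(z-T[2,3])/d[2]
def wproj(s,im,P):
    T=np.linalg.inv(tool(s)@np.array(im["T_tool_cam"])); p=T[:3,:3]@np.array(P)+T[:3,3]
    th=np.arctan2(np.hypot(p[0],p[1]),p[2]); r=np.hypot(p[0],p[1]); return im["cx"]+im["fx"]*th*p[0]/r, im["cy"]+im["fy"]*th*p[1]/r
E
python3 - <<'E'
from h import *
import pickle
s=manip.get_state(); print({k:np.round(v,3) for k,v in s.items()}); print(np.round(tool(s),3))
ims={n:get_image(n) for n in("scene","top","wrist")}
pickle.dump((s,ims),open("a.pkl","wb"))
for n in("scene","top"): print(n,np.round(ray(ims[n],256,192),3),ims[n]["fx"])
print(np.round(ims["wrist"]["T_tool_cam"],3),ims["wrist"]["fx"])
a=[cv2.resize(ims[n]["frame"],(512,384)) for n in ims]
cv2.imwrite("pics/top.png",a[1]);cv2.imwrite("pics/scene.png",a[0])
E
```

```text
{'clock': np.float64(0.0), 'qpos': array([ 1.012,  0.277,  1.506, -0.   ,  1.361, -0.121]), 'qd': array([ 0.001,  0.001,  0.   , -0.001, -0.   , -0.001]), 'effort': array([-1.0000e-03, -4.1678e+01, -2.4580e+01, -0.0000e+00,  1.1000e-02,
       -0.0000e+00]), 'position': array([0.243, 0.52 , 0.244]), 'ee_rot': array([-0.   ,  0.217,  0.976, -0.001]), 'contact_force': array([ 0.467,  0.587, -0.148]), 'moment': array([ 0.006, -0.034, -0.038]), 'width': np.float64(0.086)}
[[-0.906  0.424 -0.001  0.243]
 [ 0.424  0.906 -0.002  0.52 ]
 [ 0.    -0.002 -1.     0.244]
 [ 0.     0.     0.     1.   ]]
scene [[ 1.207 -0.445  0.736]
 [-0.681  0.427 -0.595]] 374.6000819947337
top [[ 0.337  0.012  1.508]
 [ 0.121  0.    -0.993]] 497.96375465522596
[[-0.001 -0.955 -0.298  0.076]
 [ 1.    -0.001 -0.001  0.   ]
 [ 0.001 -0.298  0.955 -0.128]
 [ 0.     0.     0.     1.   ]] 297.3186396354542
```

View pics/top.png

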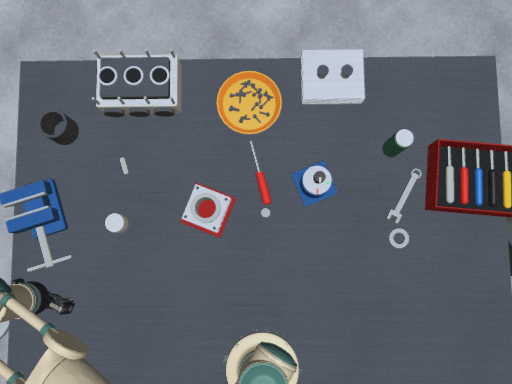

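View pics/scene.png

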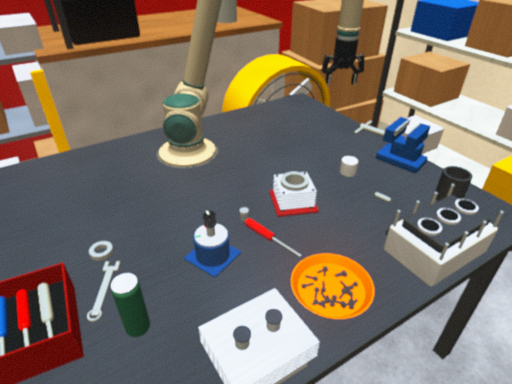

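The top view shows the barrel at about (206,208), and the gauge in its holder at about (317,181) with its knob near (320,180). The way between them is clear, except for the screwdriver lying low.

```bash
python3 - <<'E'
from h import *
import pickle
s,ims=pickle.load(open("a.pkl","rb")); im=ims["top"]; f=im["frame"]; hsv=cv2.cvtColor(f,cv2.COLOR_BGR2HSV)
def big(m,x0,x1,y0,y1):
    mm=np.zeros_like(m); mm[y0:y1,x0:x1]=m[y0:y1,x0:x1]
    c=max(cv2.findContours(mm,cv2.RETR_EXTERNAL,cv2.CHAIN_APPROX_NONE)[0],key=cv2.contourArea); return c
H,S,V=cv2.split(hsv)
white=((V>140)&(S<60)).astype(np.uint8)
c=big(white,295,340,155,205); e=cv2.fitEllipse(cv2.convexHull(c)); print("flange",e, onz(im,*e[0],.081), e[1][0]/im["fx"]*1.43)
c=big(white,175,240,175,240); r=cv2.minAreaRect(c); print("fins",r,onz(im,*r[0],.076))
red=(((H<8)|(H>172))&(S>120)&(V>60)).astype(np.uint8)
c=big(red,175,240,175,240); r=cv2.minAreaRect(c); print("redfoot",r,onz(im,*r[0],.006))
blue=((H>100)&(H<125)&(S>120)).astype(np.uint8)
c=big(blue,285,345,150,215); r=cv2.minAreaRect(c); print("bluefoot",r,onz(im,*r[0],.004))
a=np.hstack([cv2.resize(f[150:215,285:350],(390,390),interpolation=2),cv2.resize(f[175:240,175:240],(390,390),interpolation=2)])
cv2.imwrite("pics/c.png",a)
E
```

```text
flange ((316.5950012207031, 179.53253173828125), (28.090139389038086, 28.474763870239258), 129.77056884765625) [ 0.54599956 -0.16440484  0.081     ] 0.08066631145500965
fins ((205.98275756835938, 207.79310607910156), (39.18171691894531, 37.51045608520508), 21.801410675048828) [0.46808268 0.15645179 0.076     ]
redfoot ((207.67242431640625, 209.5689697265625), (42.89562225341797, 42.89562225341797), 21.801406860351562) [0.4690124  0.15842417 0.006     ]
bluefoot ((314.0776062011719, 183.18106079101562), (36.10927200317383, 35.977970123291016), 66.80140686035156) [ 0.54610222 -0.16592921  0.004     ]
```

View pics/c.png

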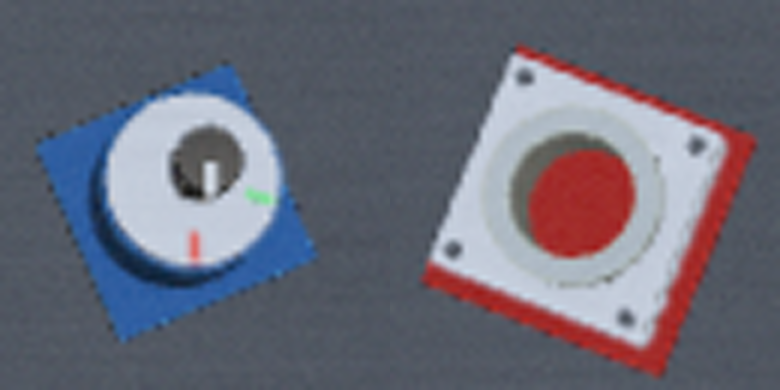

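>>> step_arm --moves '[-0.38, -0.33, 0, 0, -1, -0.38, -0.33, 0, 0, -1, -0.38, -0.33, 0, 0, -1, -0.38, -0.33, 0, 0, -1, -0.38, -0.33, 0, 0, -1]'

```text
clock: 0.65
position: [0.3455, 0.2905, 0.2452]
ee_rot: [0.0, 0.217, 0.976, 0.0]
contact_force: [1.2, 1.1, 0.2]
width: 0.0858
```

>>> step_arm --moves '[-0.38, -0.33, 0, 0, -1, -0.38, -0.33, 0, 0, -1, -0.38, -0.33, 0, 0, -1, -0.38, -0.33, 0, 0, -1, -0.38, -0.33, 0, 0, -1]'

```text
clock: 1.15
position: [0.447, 0.0618, 0.2453]
ee_rot: [0.0, 0.217, 0.976, 0.0]
contact_force: [0.9, 0.3, -0.4]
width: 0.0855
```

```bash
cat >> h.py <<'E'
def need(P):
    s=manip.get_state(); T=tool(s); d=T[:3,:3].T@(np.array(P)-T[:3,3]); print("clk",s["clock"],"pos",np.round(s["position"],4),"yawY",np.arctan2(T[1,1],T[0,1]).round(3),"q",np.round(s["qpos"],2),"F",np.round(s["contact_force"],1),"w",round(float(s["width"]),4),"MOVE",np.round(d/0.5,4)); return s
E
python3 -c "
from h import *
need([.546,-.165,.24])"
```

```text
clk 1.15 pos [0.447  0.0618 0.2453] yawY 1.133 q [-0.02  0.09  1.75  0.    1.31 -1.15] F [ 0.9  0.3 -0.4] w 0.0855 MOVE [-0.3718 -0.3268  0.0106]
```

>>> step_arm --moves '[-0.372, -0.327, 0.01, 0, -1, -0.372, -0.327, 0.01, 0, -1, -0.372, -0.327, 0.01, 0, -1, -0.372, -0.327, 0.01, 0, -1, -0.372, -0.327, 0.01, 0, -1]'

```text
clock: 1.65
position: [0.5462, -0.1653, 0.24]
ee_rot: [-0.0, 0.218, 0.976, 0.0]
contact_force: [1.6, 0.4, 0.2]
width: 0.0858
```

>>> step_arm --moves '[0, 0, 0, 0, -1, 0, 0, 0, 0, -1, 0, 0, 0, 0, -1]'

```text
clock: 1.95
position: [0.5452, -0.1621, 0.2399]
ee_rot: [-0.001, 0.217, 0.976, 0.0]
contact_force: [0.4, 0.3, -0.3]
width: 0.0851
```

```bash
python3 - <<'E'
from h import *
s=need([.546,-.165,.24]); im=get_image("wrist"); f=im["frame"].copy(); cv2.imwrite("pics/w1raw.png",f)
for z in(.081,.145,):
    u,v=wproj(s,im,[.546,-.165,z]); print(u,v); cv2.circle(f,(int(u),int(v)),3,(255,0,255),-1)
cv2.imwrite("pics/w1.png",f)
E
```

```text
clk 1.95 pos [ 0.5452 -0.1621  0.2399] yawY 1.133 q [-0.41  0.27  1.53  0.    1.35 -1.55] F [ 0.4  0.3 -0.3] w 0.0851 MOVE [-0.0039 -0.0045 -0.0002]
254.22629409626677 179.53903568397766
253.62060969238854 200.51325061065134
```

View pics/w1.png

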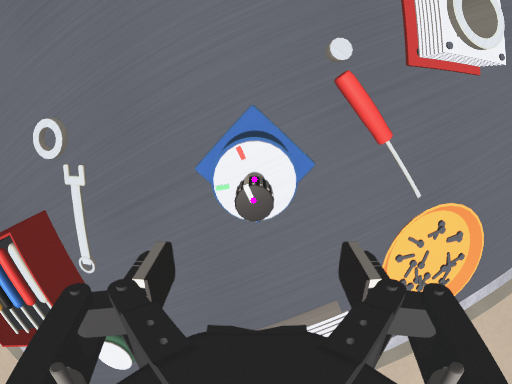

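The wrist view shows the flange at about (255,180), the knob top at about (254,202), the stripe pointing at the red (locked) mark, and open fingers on both sides. I'll fit these.

```bash
python3 - <<'E'
from h import *
s=need([.546,-.165,.24]); im=get_image("wrist"); f=im["frame"]
hsv=cv2.cvtColor(f,cv2.COLOR_BGR2HSV); H,S,V=cv2.split(hsv)
m=np.zeros_like(V); m[130:225,205:305]=1
w=((V>140)&(S<60)).astype(np.uint8)*m
c=max(cv2.findContours(w,0,1)[0],key=cv2.contourArea); h=cv2.convexHull(c)
P=np.array([wonz(s,im,*p,.081)[:2] for p in h[:,0]],np.float32); (x,y),r=cv2.minEnclosingCircle(P); print("flange c",x,y,"r",r)
e=cv2.fitEllipse(P); print(e)
k=((V<75)&(S<90)).astype(np.uint8)*m; k[:183]=0;k[:,:230]=0;k[:,280:]=0
c=max(cv2.findContours(k,0,1)[0],key=cv2.contourArea); h=cv2.convexHull(c)[:,0]; h=h[h[:,1]>198]
P=np.array([wonz(s,im,*p,.145)[:2] for p in h])
A=np.c_[2*P,np.ones(len(P))]; sol=np.linalg.lstsq(A,(P**2).sum(1),rcond=None)[0]; print("knob",sol[:2],"r",np.sqrt(sol[2]+sol[:2]@sol[:2]))
E
```

```text
clk 2.0 pos [ 0.5452 -0.1618  0.2402] yawY 1.134 q [-0.41  0.27  1.53  0.    1.35 -1.55] F [-0.   0.2  0.1] w 0.0856 MOVE [-0.0041 -0.0051  0.0004]
flange c 0.5483561158180237 -0.16585469245910645 r 0.042416319251060486
((0.5483715534210205, -0.16602349281311035), (0.08319590985774994, 0.084560327231884), 66.74464416503906)
knob [ 0.55038238 -0.16555139] r 0.012623818398457791
```

```bash
python3 -c "
from h import *
need([.5485,-.166,.125])"
```

```text
clk 2.05 pos [ 0.5453 -0.1617  0.2404] yawY 1.134 q [-0.41  0.27  1.53  0.    1.35 -1.55] F [ 0.9 -0.5 -0.4] w 0.0855 MOVE [-0.0095 -0.0052  0.2309]
```

>>> step_arm --moves '[-0.0095, -0.005, 0.05, 0, -1, -0.0095, -0.005, 0.11, 0, -1, -0.0095, -0.005, 0.17, 0, -1, -0.0095, -0.005, 0.21, 0, -1, -0.0095, -0.005, 0.23, 0, -1]'

```text
clock: 2.55
position: [0.5478, -0.1656, 0.1238]
ee_rot: [-0.001, 0.216, 0.976, 0.0]
contact_force: [-0.6, 0.8, -0.6]
width: 0.0855
```

>>> step_arm --moves '[0, 0, 0, 0, -1, 0, 0, 0, 0, -1, 0, 0, 0, 0, -1]'

```text
clock: 2.85
position: [0.5501, -0.1675, 0.1268]
ee_rot: [0.001, 0.217, 0.976, -0.0]
contact_force: [0.4, 1.1, 0.3]
width: 0.0853
```

```bash
python3 -c "
from h import *
need([.5485,-.166,.125])"
```

```text
clk 2.85 pos [ 0.5501 -0.1675  0.1268] yawY 1.133 q [-0.42  0.36  1.69  0.    1.09 -1.55] F [0.4 1.1 0.3] w 0.0853 MOVE [0.0042 0.0015 0.0036]
```

>>> step_arm --moves '[0.004, 0.001, 0.003, 0, -1, 0.004, 0.001, 0.003, 0, -1, 0.004, 0.001, 0.003, 0, 1, 0.004, 0.001, 0.003, 0, 1, 0.004, 0.001, 0.003, 0, 1]' --force 70

```text
clock: 3.35
position: [0.5476, -0.1662, 0.1239]
ee_rot: [0.0, 0.217, 0.976, 0.0]
contact_force: [-0.3, 0.0, -0.4]
width: 0.0443
```

>>> step_arm --moves '[0, 0, 0, 0, 1, 0, 0, 0, 0, 1, 0, 0, 0, 0, 1, 0, 0, 0, 0, 1, 0, 0, 0, 0, 1]'

```text
clock: 3.85
position: [0.5477, -0.1659, 0.124]
ee_rot: [0.0, 0.217, 0.976, 0.0]
contact_force: [0.6, 2.4, 3.3]
width: 0.0306
```

```bash
python3 -c "
from h import *
need([.5485,-.166,.23])"
```

```text
clk 3.85 pos [ 0.5477 -0.1659  0.124 ] yawY 1.133 q [-0.42  0.36  1.69  0.    1.08 -1.55] F [0.6 2.4 3.3] w 0.0306 MOVE [-0.0016  0.0006 -0.2121]
```

>>> step_arm --moves '[0, 0, -0.04, 0, 1, 0, 0, -0.09, 0, 1, 0, 0, -0.14, 0, 1, 0, 0, -0.19, 0, 1, 0, 0, -0.23, 0, 1]'

```text
clock: 4.35
position: [0.547, -0.1665, 0.2391]
ee_rot: [-0.001, 0.217, 0.976, -0.0]
contact_force: [-0.2, 0.1, -3.8]
width: 0.0304
```

```bash
python3 -c "
from h import *
need([.468,.157,.245])"
```

```text
clk 4.35 pos [ 0.547  -0.1665  0.2391] yawY 1.133 q [-0.42  0.28  1.52 -0.    1.35 -1.55] F [-0.2  0.1 -3.8] w 0.0304 MOVE [ 0.4174  0.5189 -0.012 ]
```

>>> step_arm --moves '[0.217, 0.519, -0.012, 0, 1, 0.217, 0.519, -0.012, 0, 1, 0.217, 0.519, -0.012, 0, 1, 0.217, 0.519, -0.012, 0, 1, 0.217, 0.519, -0.012, 0, 1]'

```text
clock: 4.85
position: [0.5571, 0.0849, 0.243]
ee_rot: [-0.001, 0.217, 0.976, -0.001]
contact_force: [1.3, -0.7, -3.7]
width: 0.0306
```

```bash
python3 -c "
from h import *
need([.5586,.1146,.245])"
```

```text
clk 4.85 pos [0.5571 0.0849 0.243 ] yawY 1.133 q [ 0.03  0.26  1.53 -0.    1.35 -1.1 ] F [ 1.3 -0.7 -3.7] w 0.0306 MOVE [ 0.0225  0.055  -0.004 ]
```

>>> step_arm --moves '[0.022, 0.055, -0.004, 0, 1, 0.022, 0.055, -0.004, 0, 1, 0.022, 0.055, -0.004, 0, 1, 0.022, 0.055, -0.004, 0, 1, 0.022, 0.055, -0.004, 0, 1]'

```text
clock: 5.35
position: [0.5595, 0.1118, 0.2457]
ee_rot: [-0.0, 0.218, 0.976, -0.0]
contact_force: [0.2, 0.5, -3.4]
width: 0.0305
```

```bash
python3 - <<'E'
from h import *
import pickle
s=need([.468,.157,.245]); im=get_image("wrist"); pickle.dump((s,im),open("b.pkl","wb")); f=im["frame"].copy()
for P in([.468,.157,.09],[*s["position"][:2],s["position"][2]+.005-.055]):
    u,v=wproj(s,im,P); print(u,v); cv2.circle(f,(int(u),int(v)),2,(255,0,255),-1)
cv2.imwrite("pics/w2.png",f)
E
```

```text
clk 5.35 pos [0.5595 0.1118 0.2457] yawY 1.131 q [ 0.08  0.27  1.51 -0.    1.36 -1.06] F [ 0.2  0.5 -3.4] w 0.0305 MOVE [0.2041 0.004  0.0015]
258.758587111365 73.21674991403056
256.5256081867805 220.19493928954697
```

View pics/w2.png

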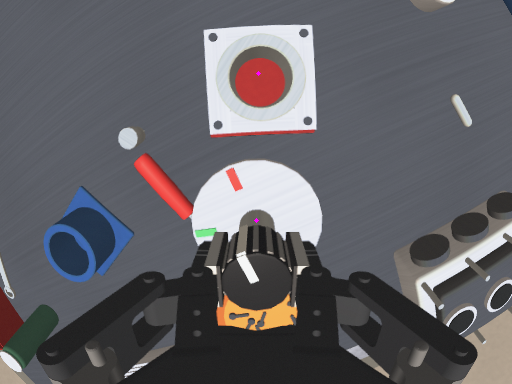

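The wrist view shows the bore at about (261,77), clear of everything. The gauge flange is at about (257,220) under the grip and looks untilted, and the stripe is at the red mark.

```bash
cat > m.py <<'E'
from h import *
def circ(P):
    P=np.asarray(P)[:,:2]; c=np.median(P,0)
    for _ in range(3):
        A=np.c_[2*P,np.ones(len(P))]; q=np.linalg.lstsq(A,(P**2).sum(1),rcond=None)[0]; r=np.sqrt(q[2]+q[:2]@q[:2])
        d=abs(np.hypot(*(P-q[:2]).T)-r); P=P[d<max(.0012,1.5*np.median(d))]
    return np.round(q[:2],4),round(r,4),len(P)
def bore(s,im,u0,v0,z=.09):
    f=cv2.GaussianBlur(im["frame"],(3,3),0); hsv=cv2.cvtColor(f,cv2.COLOR_BGR2HSV); pts=[]
    for a in np.linspace(0,2*np.pi,120,endpoint=False):
        # outermost dark/red -> light rim crossing
        for r in np.arange(14,50,.25):
            u,v=u0+r*np.cos(a),v0+r*np.sin(a)
            if not(0<=int(u)<512 and 0<=int(v)<384): break
            h,S,V=hsv[int(round(v)),int(round(u))]
            if V>135 and S<60: pts.append(wonz(s,im,u-.2,v-.2,z)); break
    return circ(pts)
def flange(s,im,u0,v0,z,a0=-200,a1=20):
    hsv=cv2.cvtColor(im["frame"],cv2.COLOR_BGR2HSV); pts=[]
    for a in np.deg2rad(np.linspace(a0,a1,120)):
        for r in np.arange(52,85,.25):
            u,v=u0+r*np.cos(a),v0+r*np.sin(a); h,S,V=hsv[int(round(v)),int(round(u))]
            if not(V>140 and S<60) : pts.append(wonz(s,im,u,v,z)); break
    return circ(pts)
E
python3 - <<'E'
from m import *
import pickle
s,im=pickle.load(open("b.pkl","rb"))
print("bore",bore(s,im,261,77))
z=s["position"][2]+.005-.055+.006
print("flange",flange(s,im,257,222,z),"tcp",s["position"])
E
```

```text
bore (array([0.471 , 0.1571]), np.float64(0.0293), 120)
flange (array([0.56  , 0.1116]), np.float64(0.0418), 80) tcp [0.55951038 0.11175897 0.24569585]
```

```bash
python3 -c "
from h import *
need([.4705,.157,.215])"
```

```text
clk 5.4 pos [0.5596 0.1118 0.2459] yawY 1.131 q [ 0.08  0.27  1.51 -0.    1.36 -1.06] F [-0.1 -0.3 -3.2] w 0.0303 MOVE [0.1997 0.006  0.0618]
```

>>> step_arm --moves '[0.1, 0.003, 0, 0, 1, 0.19, 0.006, 0, 0, 1, 0.2, 0.006, 0.03, 0, 1, 0.2, 0.006, 0.062, 0, 1, 0.2, 0.006, 0.062, 0, 1]'

```text
clock: 5.9
position: [0.4685, 0.1574, 0.2136]
ee_rot: [-0.002, 0.218, 0.976, -0.001]
contact_force: [-0.3, -0.6, -3.8]
width: 0.03
```

>>> step_arm --moves '[0, 0, 0, 0, 1, 0, 0, 0, 0, 1]'

```text
clock: 6.1
position: [0.4714, 0.1579, 0.216]
ee_rot: [0.001, 0.218, 0.976, 0.0]
contact_force: [-0.3, -1.1, -3.6]
width: 0.0303
```

```bash
python3 -c "
from h import *
need([.4705,.157,.194])"
```

```text
clk 6.1 pos [0.4714 0.1579 0.216 ] yawY 1.132 q [ 0.18  0.18  1.71 -0.    1.25 -0.95] F [-0.3 -1.1 -3.6] w 0.0303 MOVE [ 0.0008 -0.0025  0.0439]
```

>>> step_arm --moves '[0.001, -0.0025, 0.01, 0, 1, 0.001, -0.0025, 0.025, 0, 1, 0.001, -0.0025, 0.04, 0, 1, 0.001, -0.0025, 0.04, 0, 1, 0.001, -0.0025, 0.04, 0, 1]'

```text
clock: 6.6
position: [0.4691, 0.1574, 0.1947]
ee_rot: [-0.0, 0.217, 0.976, -0.0]
contact_force: [0.6, -0.2, -3.5]
width: 0.0308
```

>>> step_arm --moves '[0, 0, 0.003, 0, 1, 0, 0, 0.006, 0, 1, 0, 0, 0.008, 0, 1]'

```text
clock: 6.9
position: [0.4694, 0.1575, 0.1912]
ee_rot: [0.0, 0.217, 0.976, 0.0]
contact_force: [-0.9, 0.2, -3.4]
width: 0.0306
```

```bash
python3 -c "
from h import *
need([.4705,.157,.186])"
```

```text
clk 6.9 pos [0.4694 0.1575 0.1912] yawY 1.133 q [ 0.18  0.19  1.76  0.    1.19 -0.95] F [-0.9  0.2 -3.4] w 0.0306 MOVE [-0.0024  0.0001  0.0103]
```

>>> step_arm --moves '[-0.001, 0, 0.004, 0, 1, -0.002, 0, 0.008, 0, 1, -0.002, 0, 0.012, 0, 1, -0.002, 0, 0.016, 0, 1, -0.002, 0, 0.02, 0, 1]'

```text
clock: 7.4
position: [0.4703, 0.157, 0.1809]
ee_rot: [-0.0, 0.217, 0.976, 0.0]
contact_force: [0.1, 0.4, -3.8]
width: 0.03
```

```bash
python3 -c "
from h import *
need([.4705,.157,.186])"
```

```text
clk 7.4 pos [0.4703 0.157  0.1809] yawY 1.133 q [ 0.18  0.2   1.77  0.    1.16 -0.95] F [ 0.1  0.4 -3.8] w 0.03 MOVE [-0.0004  0.0002 -0.0101]
```

>>> step_arm --moves '[0, 0, 0.015, 0, 1, 0, 0, 0.03, 0, 1, 0, 0, 0.045, 0, 1, 0, 0, 0.06, 0, 1, 0, 0, 0.07, 0, 1]'

```text
clock: 7.9
position: [0.4698, 0.1569, 0.1451]
ee_rot: [-0.001, 0.217, 0.976, -0.0]
contact_force: [1.1, 0.5, -3.9]
width: 0.0303
```

>>> step_arm --moves '[0, 0, 0.003, 0, 1, 0, 0, 0.006, 0, 1, 0, 0, 0.008, 0, 1, 0, 0, 0.008, 0, 1]'

```text
clock: 8.3
position: [0.4704, 0.157, 0.1422]
ee_rot: [0.0, 0.217, 0.976, 0.0]
contact_force: [0.7, 0.3, -3.3]
width: 0.0302
```

>>> step_arm --moves '[0, 0, 0.002, 0, 1, 0, 0, 0.004, 0, 1, 0, 0, 0.004, 0, 1]'

```text
clock: 8.6
position: [0.4702, 0.157, 0.1401]
ee_rot: [-0.0, 0.217, 0.976, 0.0]
contact_force: [-0.6, 0.1, -3.0]
width: 0.0304
```

>>> step_arm --moves '[0, 0, 0.001, 0, 1, 0, 0, 0.002, 0, 1, 0, 0, 0.002, 0, 1]'

```text
clock: 8.9
position: [0.4702, 0.157, 0.1391]
ee_rot: [-0.0, 0.217, 0.976, 0.0]
contact_force: [-0.2, 0.2, -3.5]
width: 0.0305
```

>>> step_arm --moves '[0, 0, 0.001, 0, 1, 0, 0, 0.002, 0, 1, 0, 0, 0.002, 0, 1]'

```text
clock: 9.2
position: [0.4703, 0.157, 0.1389]
ee_rot: [0.0, 0.217, 0.976, 0.0]
contact_force: [-2.0, 0.3, 5.1]
width: 0.0303
```

>>> step_arm --moves '[0, 0, 0.001, 0, 1, 0, 0, 0.001, 0, 1, 0, 0, 0.001, 0, 1]'

```text
clock: 9.5
position: [0.4703, 0.157, 0.1389]
ee_rot: [0.0, 0.217, 0.976, 0.0]
contact_force: [-3.6, -0.9, 8.2]
width: 0.0304
```

>>> step_arm --moves '[0, 0, 0.001, 0, 1, 0, 0, 0.001, 0, 1, 0, 0, 0.001, 0, 1]'

```text
clock: 9.8
position: [0.4703, 0.157, 0.1389]
ee_rot: [0.001, 0.217, 0.976, 0.0]
contact_force: [-4.4, -1.3, 10.8]
width: 0.0303
```

>>> step_arm --moves '[0.001, 0, 0.001, 0, 1, 0.001, 0, 0.002, 0, 1, 0.001, 0, 0.002, 0, 1]'

```text
clock: 10.1
position: [0.4704, 0.1571, 0.1388]
ee_rot: [0.001, 0.217, 0.976, 0.0]
contact_force: [-4.3, -1.1, 17.3]
width: 0.0308
```

```bash
python3 -c "
from h import *
need([.4705,.157,.139]);print(manip.get_state()['moment'])"
```

```text
clk 10.1 pos [0.4704 0.1571 0.1388] yawY 1.133 q [ 0.18  0.24  1.84 -0.    1.06 -0.95] F [-4.3 -1.1 17.3] w 0.0308 MOVE [-0.0003  0.     -0.0004]
[-0.26929603  0.85615816 -0.06375598]
```

>>> step_arm --moves '[0, 0, 0, -0.03, 1, 0, 0, 0, -0.06, 1, 0, 0, 0, -0.09, 1, 0, 0, 0, -0.12, 1]'

```text
clock: 10.5
position: [0.4703, 0.157, 0.1388]
ee_rot: [0.001, 0.029, 1.0, -0.0]
contact_force: [-5.8, -2.5, 16.8]
width: 0.0306
```

```bash
python3 -c "
from h import *
need([.4705,.157,.139]);print(manip.get_state()['moment'])"
```

```text
clk 10.5 pos [0.4703 0.157  0.1388] yawY 1.514 q [ 0.18  0.24  1.84 -0.    1.06 -1.33] F [-5.8 -2.5 16.8] w 0.0306 MOVE [-0.0003  0.0001 -0.0004]
[-0.28976356  0.81590862 -0.1462627 ]
```

>>> step_arm --moves '[0, 0, 0, -0.03, 1, 0, 0, 0, -0.06, 1, 0, 0, 0, -0.09, 1, 0, 0, 0, -0.12, 1, 0, 0, 0, -0.15, 1]'

```text
clock: 11.0
position: [0.4704, 0.1569, 0.1388]
ee_rot: [0.001, -0.205, 0.979, -0.0]
contact_force: [-5.1, -2.7, 15.9]
width: 0.0305
```

>>> step_arm --moves '[0, 0, 0, -0.03, 1, 0, 0, 0, -0.06, 1, 0, 0, 0, -0.09, 1, 0, 0, 0, -0.12, 1, 0, 0, 0, -0.145, 1]'

```text
clock: 11.5
position: [0.4704, 0.1568, 0.1388]
ee_rot: [0.001, -0.421, 0.907, -0.001]
contact_force: [-3.9, -3.2, 16.8]
width: 0.0303
```

```bash
python3 - <<'E'
from h import *
s=need([.4705,.157,.139]);print(manip.get_state()['moment'])
im=get_image("wrist"); cv2.imwrite("pics/w3.png",im["frame"])
E
```

```text
clk 11.5 pos [0.4704 0.1568 0.1388] yawY 2.44 q [ 0.18  0.24  1.84 -0.    1.06 -2.26] F [-3.9 -3.2 16.8] w 0.0303 MOVE [-0.0004  0.0001 -0.0004]
[-0.40902545  0.80211276 -0.35851912]
```

View pics/w3.png

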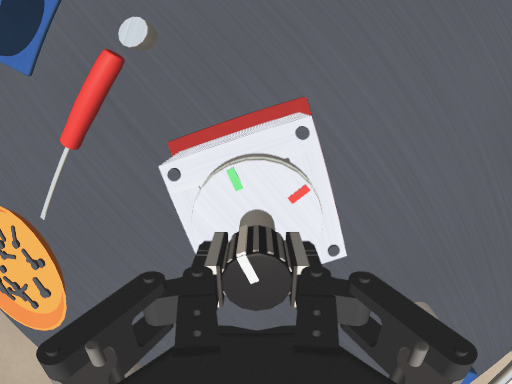

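The image shows the stripe lined up with the green mark (235,180) and the flange flush on the sleeve. The moment has risen, so the knob is at its free stop. Next I turn it back clockwise.

>>> step_arm --moves '[0, 0, 0, 0, 1, 0, 0, 0, 0.03, 1, 0, 0, 0, 0.06, 1, 0, 0, 0, 0.09, 1, 0, 0, 0, 0.12, 1]'

```text
clock: 12.05
position: [0.4704, 0.1569, 0.1388]
ee_rot: [0.001, -0.241, 0.971, -0.001]
contact_force: [-4.8, -2.2, 16.9]
width: 0.0304
```

>>> step_arm --moves '[0, 0, 0, 0.03, 1, 0, 0, 0, 0.06, 1, 0, 0, 0, 0.09, 1, 0, 0, 0, 0.12, 1, 0, 0, 0, 0.15, 1]'

```text
clock: 12.55
position: [0.4703, 0.157, 0.1388]
ee_rot: [0.001, -0.008, 1.0, -0.0]
contact_force: [-5.1, -1.6, 17.3]
width: 0.0306
```

>>> step_arm --moves '[0, 0, 0, 0.03, 1, 0, 0, 0, 0.06, 1, 0, 0, 0, 0.09, 1, 0, 0, 0, 0.12, 1, 0, 0, 0, 0.145, 1]'

```text
clock: 13.05
position: [0.4704, 0.157, 0.1388]
ee_rot: [0.001, 0.218, 0.976, 0.0]
contact_force: [-4.9, -1.2, 16.3]
width: 0.0305
```

```bash
python3 -c "
from h import *
need([.4705,.157,.139]);print(manip.get_state()['moment'])"
```

```text
clk 13.05 pos [0.4704 0.157  0.1388] yawY 1.131 q [ 0.18  0.24  1.84 -0.    1.06 -0.95] F [-4.9 -1.2 16.3] w 0.0305 MOVE [-0.0003  0.0001 -0.0004]
[-0.29292707  0.83999782  0.34836826]
```

>>> step_arm --moves '[0, 0, 0, 0.008, 1, 0, 0, 0, 0.008, 1, 0, 0, 0, 0.008, 1]'

```text
clock: 13.35
position: [0.4705, 0.1572, 0.1388]
ee_rot: [0.001, 0.229, 0.973, 0.0]
contact_force: [-5.2, -1.8, 16.6]
width: 0.0306
```

```bash
python3 - <<'E'
from h import *
need([.4705,.157,.139]);print(manip.get_state()['moment'])
im=get_image("wrist"); cv2.imwrite("pics/w4.png",im["frame"][100:330,130:390])
E
```

```text
clk 13.35 pos [0.4705 0.1572 0.1388] yawY 1.109 q [ 0.18  0.24  1.84 -0.    1.06 -0.93] F [-5.2 -1.8 16.6] w 0.0306 MOVE [-0.0001 -0.0003 -0.0004]
[-0.17630901  0.82222226  0.20893102]
```

View pics/w4.png

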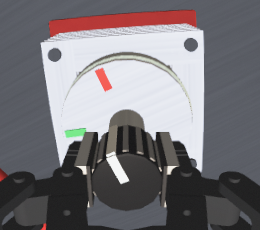

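>>> step_arm --moves '[-0.001, 0, -0.002, 0, 1, -0.001, 0, -0.004, 0, 1, -0.001, 0, -0.006, 0, 1, -0.001, 0, -0.007, 0, 1, -0.001, 0, -0.007, 0, 1]'

```text
clock: 13.9
position: [0.4703, 0.157, 0.1391]
ee_rot: [-0.0, 0.229, 0.973, 0.0]
contact_force: [0.3, 0.8, -2.2]
width: 0.0307
```

```bash
python3 -c "
from h import *
need([.4705,.157,.139]);print(manip.get_state()['moment'])"
```

```text
clk 13.9 pos [0.4703 0.157  0.1391] yawY 1.108 q [ 0.18  0.25  1.84  0.    1.06 -0.93] F [ 0.3  0.8 -2.2] w 0.0307 MOVE [-0.0004  0.0002  0.0002]
[ 0.11693433 -0.0627736   0.01783265]
```

Lateral forces are about zero. I draw it up slowly.

>>> step_arm --moves '[0, 0, -0.004, 0, 1, 0, 0, -0.008, 0, 1, 0, 0, -0.012, 0, 1, 0, 0, -0.016, 0, 1, 0, 0, -0.02, 0, 1]'

```text
clock: 14.4
position: [0.4702, 0.1569, 0.1498]
ee_rot: [0.0, 0.229, 0.973, 0.0]
contact_force: [0.5, -0.1, -5.5]
width: 0.0302
```

>>> step_arm --moves '[0, 0, -0.006, 0, 1, 0, 0, -0.012, 0, 1, 0, 0, -0.018, 0, 1, 0, 0, -0.024, 0, 1, 0, 0, -0.03, 0, 1]'

```text
clock: 14.9
position: [0.4702, 0.157, 0.1649]
ee_rot: [-0.0, 0.229, 0.973, 0.0]
contact_force: [-0.5, 0.4, -4.6]
width: 0.0303
```

>>> step_arm --moves '[0, 0, -0.006, 0, 1, 0, 0, -0.012, 0, 1, 0, 0, -0.018, 0, 1, 0, 0, -0.024, 0, 1, 0, 0, -0.03, 0, 1]'

```text
clock: 15.4
position: [0.4704, 0.157, 0.1801]
ee_rot: [0.0, 0.229, 0.973, 0.0]
contact_force: [1.4, 0.2, -3.0]
width: 0.0306
```

>>> step_arm --moves '[0, 0, -0.008, 0, 1, 0, 0, -0.016, 0, 1, 0, 0, -0.024, 0, 1, 0, 0, -0.032, 0, 1, 0, 0, -0.04, 0, 1]'

```text
clock: 15.9
position: [0.4702, 0.157, 0.2]
ee_rot: [0.0, 0.229, 0.973, 0.0]
contact_force: [0.1, 0.3, -4.5]
width: 0.0306
```

>>> step_arm --moves '[0, 0, -0.02, 0, 1, 0, 0, -0.04, 0, 1, 0, 0, -0.06, 0, 1, 0, 0, -0.08, 0, 1, 0, 0, -0.09, 0, 1]'

```text
clock: 16.4
position: [0.4708, 0.1571, 0.2462]
ee_rot: [0.001, 0.229, 0.973, 0.0]
contact_force: [0.9, -1.0, -3.6]
width: 0.0306
```

```bash
python3 - <<'E'
from h import *
s=need([.5485,-.166,.24]); im=get_image("scene"); f=im["frame"]
u,v=proj(im,[*s["position"][:2],s["position"][2]-.075])[0].astype(int); print(u,v)
c=f[max(0,v-40):v+40,u-50:u+50]; cv2.imwrite("pics/s2.png",cv2.resize(c,None,fx=6,fy=6,interpolation=2))
E
```

```text
clk 16.4 pos [0.4708 0.1571 0.2462] yawY 1.108 q [ 0.18  0.16  1.66  0.    1.32 -0.93] F [ 0.9 -1.  -3.6] w 0.0306 MOVE [-0.4275 -0.5088  0.0124]
296 155
```

View pics/s2.png

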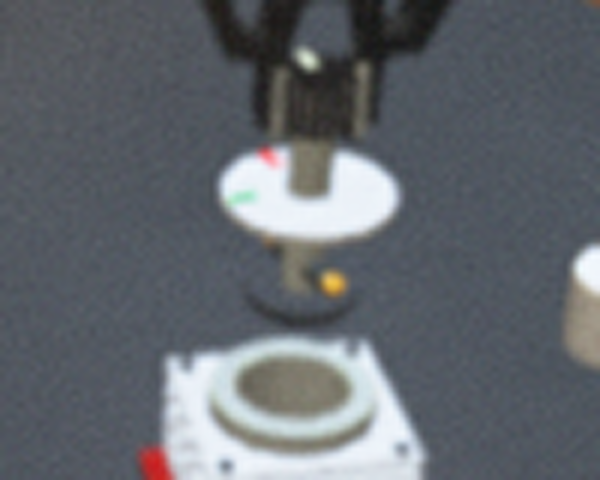

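The plungers stay out to about the disc width (the brass tip shows at about (333,283)), and the gauge is clear of the bore. I carry it back.

>>> step_arm --moves '[-0.4275, -0.509, 0.005, 0, 1, -0.4275, -0.509, 0.005, 0, 1, -0.4275, -0.509, 0.005, 0, 1, -0.4275, -0.509, 0.005, 0, 1, -0.4275, -0.509, 0.005, 0, 1]'

```text
clock: 16.95
position: [0.5286, -0.0879, 0.2426]
ee_rot: [-0.0, 0.229, 0.973, 0.0]
contact_force: [1.3, 1.1, -4.0]
width: 0.0304
```

```bash
python3 -c "
from h import *
need([.5485,-.166,.24])"
```

```text
clk 16.95 pos [ 0.5286 -0.0879  0.2426] yawY 1.108 q [-0.29  0.22  1.59  0.    1.33 -1.4 ] F [ 1.3  1.1 -4. ] w 0.0304 MOVE [-0.1053 -0.122   0.0052]
```

>>> step_arm --moves '[-0.06, -0.07, 0, 0, 1, -0.105, -0.122, 0, 0, 1, -0.105, -0.122, 0, 0, 1, -0.105, -0.122, 0, 0, 1, -0.105, -0.122, 0, 0, 1]'

```text
clock: 17.45
position: [0.5478, -0.1632, 0.2424]
ee_rot: [-0.001, 0.229, 0.973, 0.0]
contact_force: [-1.4, 0.3, -3.1]
width: 0.0306
```

```bash
python3 -c "
from h import *
need([.5485,-.166,.2])"
```

```text
clk 17.45 pos [ 0.5478 -0.1632  0.2424] yawY 1.108 q [-0.41  0.27  1.52  0.    1.35 -1.52] F [-1.4  0.3 -3.1] w 0.0306 MOVE [-0.0038 -0.0044  0.0847]
```

>>> step_arm --moves '[-0.004, -0.0045, 0.03, 0, 1, -0.004, -0.0045, 0.06, 0, 1, -0.004, -0.0045, 0.09, 0, 1, -0.004, -0.0045, 0.1, 0, 1, -0.004, -0.0045, 0.1, 0, 1]'

```text
clock: 17.95
position: [0.5485, -0.1657, 0.1922]
ee_rot: [-0.001, 0.229, 0.973, 0.0]
contact_force: [0.0, -0.2, -2.5]
width: 0.0305
```

```bash
python3 - <<'E'
from h import *
s=need([.5485,-.166,.17]); im=get_image("scene"); f=im["frame"]
u,v=proj(im,[.5485,-.166,.1])[0].astype(int)
cv2.imwrite("pics/s3.png",cv2.resize(f[v-45:v+45,u-50:u+50],None,fx=6,fy=6,interpolation=2))
E
```

```text
clk 17.95 pos [ 0.5485 -0.1657  0.1922] yawY 1.109 q [-0.41  0.31  1.59  0.    1.24 -1.52] F [ 0.  -0.2 -2.5] w 0.0305 MOVE [-0.0003 -0.0005  0.0444]
```

View pics/s3.png

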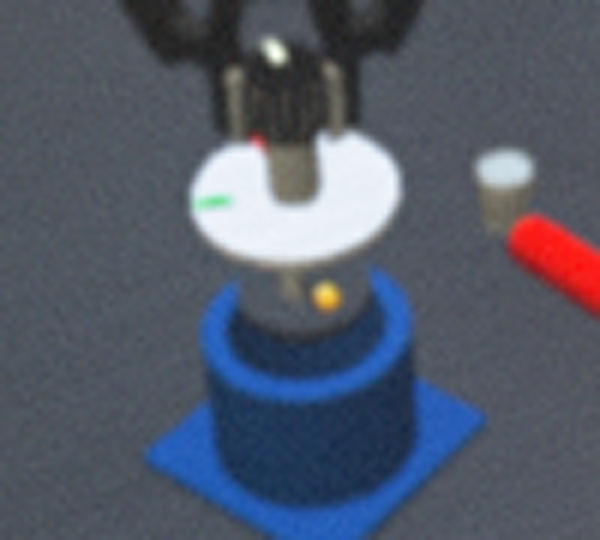

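The disc hovers about 12 mm above the holder, centred over the hole (disc at about x=305, hole at about x=308). I descend.

>>> step_arm --moves '[0, 0, 0.01, 0, 1, 0, 0, 0.025, 0, 1, 0, 0, 0.04, 0, 1, 0, 0, 0.05, 0, 1, 0, 0, 0.06, 0, 1]'

```text
clock: 18.5
position: [0.549, -0.167, 0.162]
ee_rot: [-0.0, 0.229, 0.973, 0.0]
contact_force: [-0.4, 0.7, -3.3]
width: 0.0304
```

>>> step_arm --moves '[0, 0, 0.014, 0, 1, 0, 0, 0.028, 0, 1, 0, 0, 0.042, 0, 1, 0, 0, 0.054, 0, 1, 0, 0, 0.064, 0, 1]'

```text
clock: 19.0
position: [0.549, -0.167, 0.1301]
ee_rot: [-0.0, 0.229, 0.973, 0.0]
contact_force: [-0.5, 0.3, -3.6]
width: 0.0306
```

>>> step_arm --moves '[0, 0, 0.003, 0, 1, 0, 0, 0.006, 0, 1, 0, 0, 0.008, 0, 1, 0, 0, 0.008, 0, 1]'

```text
clock: 19.4
position: [0.5492, -0.1671, 0.1268]
ee_rot: [0.0, 0.229, 0.973, 0.0]
contact_force: [-0.2, -0.7, -2.5]
width: 0.0302
```

>>> step_arm --moves '[0, 0, 0.002, 0, 1, 0, 0, 0.004, 0, 1, 0, 0, 0.005, 0, 1, 0, 0, 0.005, 0, 1]'

```text
clock: 19.8
position: [0.5491, -0.167, 0.1242]
ee_rot: [-0.0, 0.229, 0.973, 0.0]
contact_force: [0.0, -0.2, -2.8]
width: 0.03
```

>>> step_arm --moves '[0, 0, 0.001, 0, 1, 0, 0, 0.001, 0, 1, 0, 0, 0.001, 0, 1]'

```text
clock: 20.1
position: [0.5492, -0.167, 0.124]
ee_rot: [0.0, 0.229, 0.973, 0.0]
contact_force: [-0.9, -0.0, 0.3]
width: 0.0304
```

>>> step_arm --moves '[0, 0, 0, 0, -1, 0, 0, 0, 0, -1, 0, 0, 0, 0, -1, 0, 0, 0, 0, -1, 0, 0, 0, 0, -1]'

```text
clock: 20.6
position: [0.5493, -0.1671, 0.1238]
ee_rot: [0.0, 0.229, 0.973, 0.0]
contact_force: [-1.0, -0.2, -0.0]
width: 0.0853
```

>>> step_arm --moves '[0, 0, 0, 0, -1, 0, 0, 0, 0, -1, 0, 0, 0, 0, -1, 0, 0, 0, 0, -1, 0, 0, 0, 0, -1]'

```text
clock: 21.1
position: [0.5492, -0.1671, 0.1237]
ee_rot: [0.0, 0.229, 0.973, 0.0]
contact_force: [-0.0, -0.6, 0.2]
width: 0.0854
```

>>> step_arm --moves '[0, 0, -0.04, 0, -1, 0, 0, -0.1, 0, -1, 0, 0, -0.17, 0, -1, 0, 0, -0.23, 0, -1, 0, 0, -0.25, 0, -1]'

```text
clock: 21.6
position: [0.5507, -0.1677, 0.2523]
ee_rot: [0.003, 0.229, 0.973, -0.001]
contact_force: [0.4, 0.5, -0.4]
width: 0.0856
```

>>> step_arm --moves '[0, 0, 0, 0, -1, 0, 0, 0, 0, -1, 0, 0, 0, 0, -1]'

```text
clock: 21.9
position: [0.5482, -0.1666, 0.2467]
ee_rot: [-0.002, 0.229, 0.973, 0.0]
contact_force: [-0.3, -0.4, -0.6]
width: 0.0854
```

```bash
python3 - <<'E'
from h import *
s=need([.5485,-.166,.17]); im=get_image("wrist"); cv2.imwrite("pics/w5.png",im["frame"])
E
```

```text
clk 21.9 pos [ 0.5482 -0.1666  0.2467] yawY 1.108 q [-0.42  0.27  1.5   0.    1.37 -1.52] F [-0.3 -0.4 -0.6] w 0.0854 MOVE [-0.0007  0.0014  0.1534]
```

View pics/w5.png

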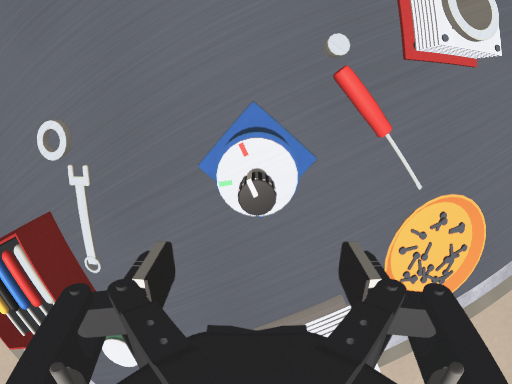

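The gauge stands in its holder with the flange centred at about (257,177) and the stripe at the red mark. The gripper is clear and the other parts look undisturbed.

```bash
python3 -c "
from rig import job
print(job.sign_off())"
```

```text
the job is handed in; nothing more can be done
None
```

The gauge was seated, sprung out, locked and put back in its holder, and I signed the job off at about 22 s.

- **Seating and turning:** With the gauge in the barrel, I pressed on the knob with about 16–17 N. I turned it 1.31 rad counter-clockwise, until the stripe was at the green mark and the torque rose at the stop. I then turned it back clockwise until the stripe was at the red mark and the torque rose again.
- **Side force while pressing:** It reached 5–6 N and dropped to about zero once I released the press.
- **Drawing out:** I drew it straight up with side forces of about 1.5 N or less. A picture afterwards showed the brass plungers still extended.
- **Final check:** The last wrist picture shows the gauge upright in its holder, the stripe at red, the gripper open and clear, and the neighbouring parts in view unmoved. The tool was at the height it had when I first picked the gauge up, so the flange is on the rim.
- **Not confirmed:** I did not measure the 60 mm reading directly. After a final 0.02 rad nudge at the clockwise stop the torque fell from 0.35 to 0.21 N m, so the gauge or the grip slipped slightly there.

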